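# Slide a stock jar into the bench clamp and pump it gripped

### The job

Slide the big screw-cap jar over the bench, without lifting it, onto the ring mark between the clamp's jaws and let go of it. Then pump the clamp's lever (never pushing the jaw itself by hand) until the spring pad meets the jar and is pressed about halfway into its head, never all the way in, which would crush the jar. Finish holding the lever down so that the jar stays gripped against the fixed stop, and leave the small bottle, the carton and the bin where they stand.

Things in the scene. Friction and masses are not known exactly. Their poses are not given: they have to be found in the camera images.
- jar: the big squat white screw-cap jar (loose, 0.26 to 0.48 kg): upright body 64 mm diameter from 0 to 51 mm height, ribbed cap 58 mm diameter from 52 to 66 mm height; it slides steadily when held or pushed low, 20 to 40 mm up, and can tip if held higher. Origin: centre of its underside, z up. It starts on one of two square grey marks on the bench, the small bottle stands on the other
- clamp: bench jar clamp, fixed; place and yaw vary. Origin on the bench below its mid-length. +y runs from pump housing to fixed stop; its -x side, towards the robot, is open: the jar goes in there, onto the bare bench. In its frame: jaw, pad, rod and lever are centred on x = 0; head and pad are 56 mm wide, 60 mm high; a base bar 12 mm high runs along y at x = 62 to 84 mm
- housing (a point): middle of the top of the grey pump housing (115 mm along x, 45 mm along y, 75 mm high; clamp frame x = 27, y = -52 mm). Two lever ears on it reach 109 mm height
- mark (a point): centre, on the bench, of the thin dark ring mark (72 mm, drawn only) between the jaws, 100 mm along +y from the clamp's origin. A jar centred on it just touches the stop (its face is 32 mm further along +y). The jar's centre should be within 15 mm; a few mm short of the stop is fine, the pad pushes it home. Axes as the clamp
- stop: the fixed stop: grey block 115 mm along x (-30 to 85 mm), 65 mm high, with a rubber face looking along the clamp's -y. Origin and axes as the clamp's
- jaw: the moving jaw: toothed steel rod through the housing (its top at 51 mm height, its end sticks out below the lever) and a grey head on its end that carries the pad. Origin: clamp's origin moved along the clamp's +y by joint advance
- advance (a joint): travel of the jaw along the clamp's +y, m, 0 to 0.07; starts between 0 and 0.024. At 0, pad fully out, the pad face is 38 mm from a jar that touches the stop. A friction brake of about 3 N keeps the jaw in place when the lever comes up; a greater load pushes it back, so a firm grip lasts only while the lever is held
- pad: steel pad plate with rubber face, 56 mm wide, 45 mm high, on two spring-loaded pins in front of the head
- pad_face (a point): centre of the pad's face, 35 mm above the bench, looking along the clamp's +y
- pad_in (a joint): how far the pad is pressed into its head, m: 0 fully out (18 mm of pin showing), 0.016 fully in. Spring 1 N per mm, so it also is the gripping force: halfway is 8 mm and 8 N
- lever (a joint): pump lever angle, rad: 0 up (rest), 0.44 fully down; a spring lifts it. 2 to 10 N at the paddle. Going down, a pawl catches the rod's teeth (8 mm pitch) and drives the jaw about 45 mm per rad, 19 mm a full stroke less up to 8 mm before a tooth is caught; coming fully up it clicks back over the teeth. A full stroke down and up moves the free jaw about 16 mm (the first 9 to 20)
- paddle: black paddle on the end of the pump lever, 40 by 44 mm, 8 mm thick; press it down from above with closed fingers
- press (a point): centre of the paddle's upper face; moves with the lever about a hinge along the clamp's x at y = -50 mm, 95 mm height, 110 mm from it towards -y; about 123 mm high at rest, 75 mm fully down
- bottle: bystander: small white bottle 40 mm diameter, 62 mm high, origin under its centre
- carton: bystander: white carton 70 x 130 x 40 mm lying flat, origin under its centre
- bin: bystander: empty blue open bin 150 x 100 x 70 mm, origin under its centre
Things that resemble listed ones, but are neither listed nor needed, are in the scene too. What is shaped like the jar but black or purple is not meant.

How it is judged:
By the outcome, as a careful person would: the job done as asked, in the order asked, and still so for the second after the job is handed in, while the arm keeps its last pose, push and grip.
It also fails if it takes over 61 s, if anything falls off the work surface, if the arm or the gripper's body presses on something with over 40 N, if the wrist force passes 120 N, or if a joint passes its speed limit or range.

### The arm

A 6-joint arm with a two-finger parallel gripper is mounted at the origin on the work surface. World frame = base frame: x ahead of the robot, y to its left, z up, the work surface at z = 0. Lengths are in m, angles in rad, forces in N, time in s.
With the tool pointing down it reaches from about 0.325 to 1 m from the base axis. Payload 5.1 kg.
Tool frame: the origin (TCP) lies between the finger pads; the fingertips stand 8 mm ahead of it and the grasp point (between the pads) lies 11 mm behind it (r.nose_length is the distance from the TCP to the fingertips, in m); z points along the fingers, y is the direction in which the jaws open and shut (so a half turn about z gives the same grasp; the last joint's range is limited). The gripper opens to 85 mm and grips with 20 to 120 N. Pads are 22 mm wide; open, the fingers measure 114 mm over their backs; the gripper's body (76 mm by 85 mm) begins 54 mm behind the grasp point. The pads swing forward as they close: fully open they stand 13 mm farther back than shut.
Start: joints at [-1.322, 0.124, 1.65, -0, 1.367, -0.083], TCP at [0.212, -0.615, 0.239] pointing down, gripper open.
Joint ranges: [-2.61, 2.61], [-1.02, 2.33], [0.03, 2.71], [-1.35, 4.49], [0.32, 2.68], [-2.91, 2.91]. Speed limits (rad/s): [2.57, 2.57, 3.14, 3.14, 3.14, 3.14].

### API

Orientations are given as a rotation vector (axis times angle).
In Python, from bench import r, read_camera, camera_info, job gives the robot as it stands.
- The arm moves only by the tool carry_out, never from a script. Its argument "steps" is one flat list of numbers, 7 for each row, row after row: the finger opening in m, from 0 to 0.0854, then the shift along the tool's x, y, z in m, then the turn, a rotation vector about the tool's x, y, z in rad. A call has 1 to 20 rows; each row is the pose to reach, as a shift and turn from the pose commanded when the call began, along the tool's axes at that moment; what a row does not reach only later rows make up. A row lasts 1/8 s, in which the tool goes at most 62.5 mm and 10.7 degrees, less where a joint would pass 70% of its speed; a pose out of reach is approached as far as the arm can. A call with a gripper value outside its range is refused whole. The fingers move at their own pace and stop on an object; "force" is the grip in N (left out, the last holds). Time passes only in rows, so rows that repeat a pose let the fingers close. It gives the time, the measured TCP pose, the force and the opening at its end, in the units of the state.
- r.observe(): the state, without advancing time (a new reading comes with each control period).
- read_camera(name): name is "scene" or "top"; returns (picture, depth): 420x560x3 uint8, red, green, blue; 420x560 float32, m along the optical axis (not along the pixel's ray), 0 where there is no reading.
- camera_info(name): a dict with "intrinsics" (3x3 intrinsics, pixels), "T" (4x4, takes a point from camera to world coordinates). Camera axes: x right, y down, z forward; pixel columns grow to the right and rows downward; lengths in m; the calibration is good to about 2 mm. A picture is of the moment at which its call begins. camera_info takes no time and is no camera call.
- job.sign_off(): hands the job in, once; it reports no verdict.
The state is a dict: "clock": time; "joint_pos": joint angles; "qvel": joint speeds; "joint_efforts": joint torques, N m; "tcp_pos": TCP position; "orientation": TCP orientation; "force": force on the tool from outside, world axes, zero at the start; "moment": the same for the moment, N m; "width": finger opening in m.
Only numpy, scipy, OpenCV 4.12 (cv2) and the standard library are available. Lean on these libraries where they do the work, as an engineer would, in place of code of your own. Each camera call takes 0.05 s, during which the arm holds its last target.

## Working session

There is one attempt and no reset: what is moved stays moved. The work goes in short steps, Python scripts to look and compute and a tool call to move; the robot and the scene stay as the last step left them, time stands still between calls to the robot, and variables do not carry over. Pictures are saved under pics/ and viewed, and the job is handed in when it is done.

Besides the shell and the picture viewer there is one more tool, called in YAML: its name, and indented under it one key for each argument. carry_out: Moves the arm, as the interface text tells. Its arguments: {"type":"object","properties":{"steps":{"type":"array","items":{"type":"number"}},"force":{"type":"number"}},"required":["steps"]}

```bash
ls; mkdir -p pics
python3 - <<'E'
from bench import r, read_camera, camera_info, job
import cv2,numpy as np
print(r.observe())
for n in ["scene","top"]:
    p,d=read_camera(n); cv2.imwrite(f"pics/{n}0.png",p[:,:,::-1]); np.savez(f"{n}0.npz",p=p,d=d)
    print(n,camera_info(n))
E
```

```text
pics
{'clock': 0.0, 'joint_pos': array([-1.32160719e+00,  1.24492984e-01,  1.65169841e+00,  2.91440106e-07,
        1.36749926e+00, -8.26175351e-02]), 'qvel': array([ 0.0015328 , -0.00071373,  0.00068281,  0.00080513, -0.00030317,
        0.00050515]), 'joint_efforts': array([-4.20340521e-04, -4.23606849e+01, -3.65454268e+01, -1.26743475e-04,
        6.87864376e-03, -3.02081837e-06]), 'tcp_pos': array([ 0.21155073, -0.61397096,  0.23804642]), 'orientation': array([-3.09639522e+00, -5.18467712e-01,  2.73524448e-04]), 'force': array([ 0.28646425, -0.30597143,  0.30626324]), 'moment': array([ 0.00535633,  0.01894029, -0.04527276]), 'width': 0.08548130901684924}
scene {'intrinsics': array([[418.22187418,   0.        , 275.07536789],
       [  0.        , 418.22187418, 205.81924585],
       [  0.        ,   0.        ,   1.        ]]), 'T': array([[ 0.6821515 ,  0.46397037, -0.56515558,  1.12181504],
       [ 0.73099597, -0.45145083,  0.51170015, -0.52170449],
       [-0.01772625, -0.76218347, -0.64711833,  0.7913693 ],
       [ 0.        ,  0.        ,  0.        ,  1.        ]])}
top {'intrinsics': array([[490.20995442,   0.        , 280.46626758],
       [  0.        , 490.20995442, 211.22813933],
       [  0.        ,   0.        ,   1.        ]]), 'T': array([[ 0.0287183 , -0.98942872,  0.14214806,  0.32472895],
       [-0.9995424 , -0.0297766 , -0.00532306,  0.01061201],
       [ 0.00949948, -0.14193014, -0.98983109,  1.39098476],
       [ 0.        ,  0.        ,  0.        ,  1.        ]])}
```

View pics/scene0.png

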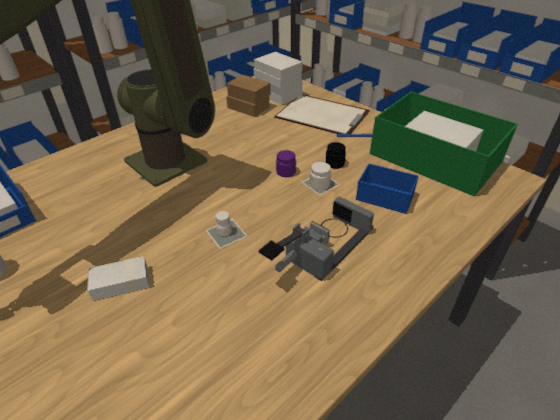

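View pics/top0.png

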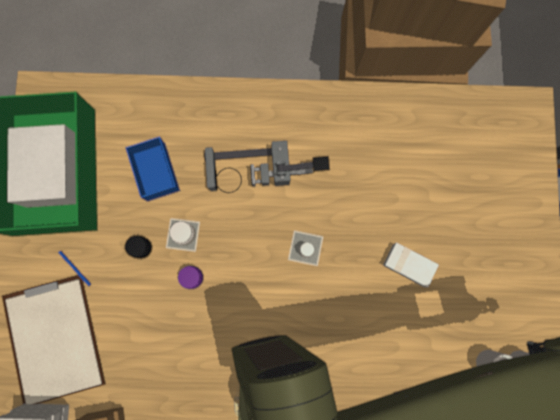

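The top picture shows the white jar at (181,233) on a grey mark, the black jar at (138,246) and the purple one at (190,277). The small bottle is at (307,248), the clamp spans (205–330,140–190), and the ring is near (228,180). Only the white jar with the wide cap fits the description. I'll enlarge this area to confirm and measure.

```bash
cat > h.py <<'E'
import numpy as np,cv2
from bench import r, read_camera, camera_info, job
def cloud(n,d):
    c=camera_info(n);K=c["intrinsics"];T=c["T"]
    v,u=np.mgrid[:d.shape[0],:d.shape[1]]
    P=np.stack([(u-K[0,2])/K[0,0]*d,(v-K[1,2])/K[1,1]*d,d],-1)
    return P@T[:3,:3].T+T[:3,3]
def ray(n,u,v,z):
    c=camera_info(n);K=c["intrinsics"];T=c["T"]
    dd=T[:3,:3]@np.array([(u-K[0,2])/K[0,0],(v-K[1,2])/K[1,1],1]);o=T[:3,3]
    return o+dd*(z-o[2])/dd[2]
def proj(n,P):
    c=camera_info(n);K=c["intrinsics"];T=c["T"]
    q=(np.atleast_2d(P)-T[:3,3])@T[:3,:3]
    return np.stack([K[0,0]*q[:,0]/q[:,2]+K[0,2],K[1,1]*q[:,1]/q[:,2]+K[1,2]],1)
def snap(n,tag):
    p,d=read_camera(n);np.savez(f"{tag}.npz",p=p,d=d);return p,d
def crop(p,x0,x1,y0,y1,s,f):
    cv2.imwrite(f,cv2.resize(p[y0:y1,x0:x1,::-1],None,fx=s,fy=s,interpolation=cv2.INTER_CUBIC))
E
python3 - <<'E'
from h import *
a=np.load("top0.npz");p,d=a["p"],a["d"];C=cloud("top",d)
crop(p,125,345,125,260,3.6,"pics/t0c.png")
s=np.load("scene0.npz");crop(s["p"],210,400,140,290,4,"pics/s0c.png")
# top surfaces by height
z=C[...,2]
def box(x0,x1,y0,y1,lo,hi):
    m=np.zeros(z.shape,bool);m[y0:y1,x0:x1]=1;m&=(z>lo)&(z<hi)
    return C[m],m
q,_=box(160,205,212,250,.058,.075); print("jar cap",len(q),q.mean(0),np.median(q[:,2]),(q.min(0)+q.max(0))/2, np.ptp(q,axis=0))
q,_=box(290,325,230,262,.05,.075); print("bottle",len(q),q.mean(0),q.max(0),np.ptp(q,axis=0))
q,_=box(200,222,140,195,.058,.075); print("stop",len(q),(q.min(0)+q.max(0))/2,np.ptp(q,axis=0)); print(cv2.minAreaRect(q[:,:2].astype(np.float32)))
q,_=box(268,295,138,190,.068,.082); print("housing",len(q),(q.min(0)+q.max(0))/2,np.ptp(q,axis=0)); print(cv2.minAreaRect(q[:,:2].astype(np.float32)))
q,_=box(305,335,150,178,.1,.14); print("paddle",len(q),q.mean(0));print(cv2.minAreaRect(q[:,:2].astype(np.float32)))
q,_=box(245,272,160,190,.05,.07); print("head",len(q),q.mean(0));print(cv2.minAreaRect(q[:,:2].astype(np.float32)))
q,_=box(120,155,230,262,.05,.09); print("black",q.mean(0))
q,_=box(172,206,262,292,.05,.09); print("purple",q.mean(0))
for y,x in [(140,275),(160,200),(180,228)]: print(C[y,x])
E
```

```text
jar cap 367 [0.4501217  0.27262562 0.06558761] 0.06574264127964247 [0.44949993 0.27290059 0.06641979] [0.0574546  0.05742936 0.01510218]
bottle 142 [ 0.41378956 -0.0706331   0.06155325] [ 0.43098995 -0.05258782  0.0677678 ] [0.03551508 0.03536753 0.0144057 ]
stop 327 [0.6334928  0.20297525 0.06576695] [0.11357808 0.03261387 0.01541531]
((0.6327975988388062, 0.20348204672336578), (0.11388463526964188, 0.02429809607565403), 8.12723159790039)
housing 504 [0.65401182 0.00754332 0.07486247] [0.11472521 0.05544581 0.01372475]
((0.6546196341514587, 0.007594771683216095), (0.11504686623811722, 0.04468964412808418), 6.301568984985352)
paddle 301 [ 0.63747058 -0.09402783  0.12126469]
((0.6374515295028687, -0.08930923789739609), (0.04083804413676262, 0.06497792899608612), 7.826010227203369)
head 232 [0.6197365  0.06176585 0.05817913]
((0.6210454106330872, 0.06159614026546478), (0.05647120624780655, 0.05683933570981026), 6.081798553466797)
black [0.40782933 0.39213569 0.06482967]
purple [0.32956615 0.24397347 0.06499524]
[7.34459794e-01 2.51728430e-02 3.41868725e-04]
[6.67712379e-01 2.41126984e-01 2.07552963e-04]
[ 0.61141681  0.15750323 -0.00171989]
```

View pics/t0c.png

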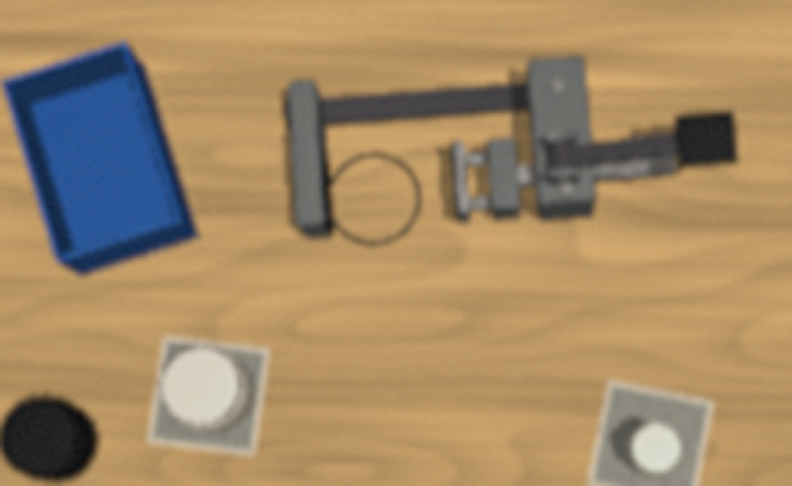

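View pics/s0c.png

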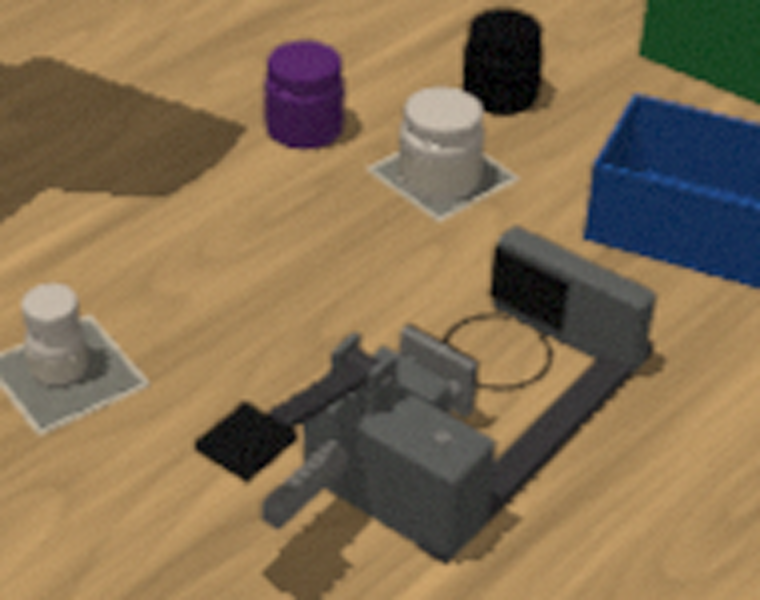

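The enlarged crops confirm it. The white jar stands on the grey mark (top crop 205,388), the black and purple look-alikes are beside it, and the bottle is on the other mark. The ring is at crop (374,198), just in front of the stop. Next I'll fit the clamp frame and check it against the ring.

```bash
cat >> h.py <<'E'
yaw=np.arctan2(0.0218,0.1959)
cx=np.array([np.cos(yaw),np.sin(yaw),0]);cy=np.array([-np.sin(yaw),np.cos(yaw),0])
O=np.array([0.6546,0.0076,0])-.027*cx+.052*cy
def toC(P): 
    q=np.asarray(P)-O; return np.stack([q@cx,q@cy,q[...,2]],-1)
def toW(a): return O+a[0]*cx+a[1]*cy+np.array([0,0,a[2]])
E
python3 - <<'E'
from h import *
print("yaw",np.degrees(yaw),"O",O,"mark",toW([0,.1,0]))
print("ring px",ray("top",228.9,180.0,0),toC(ray("top",228.9,180.0,0)))
for n in ["top","scene"]:
    d=np.load(n+"0.npz")["d"];Q=toC(cloud(n,d)).reshape(-1,3)
    m=(abs(Q[:,0])<.024)&(Q[:,2]>.03)&(Q[:,2]<.075)&(Q[:,1]>-.03)&(Q[:,1]<.16)
    q=Q[m]; h,e=np.histogram(q[:,1]*1000,bins=np.arange(-30,160,4)); print(n,[(int(a),int(b)) for a,b in zip(e,h) if b])
    m=(abs(Q[:,0])<.05)&(Q[:,2]>.1)&(Q[:,2]<.14)&(Q[:,1]<-.125)&(Q[:,1]>-.2); q=Q[m]
    print("paddle",q.mean(0),q.min(0),q.max(0))
    print("press proj",proj(n,toW([0,-.157,.123])), "mark",proj(n,toW([0,.1,0])))
R=r.observe()
from scipy.spatial.transform import Rotation as Ro
print(Ro.from_rotvec(R["orientation"]).as_matrix())
jar=np.array([.4500,.2727,0]);print("jar C",toC(jar))
E
```

```text
yaw 6.349821828094942 O [0.62201451 0.05629483 0.        ] mark [0.61095466 0.15568134 0.        ]
ring px [0.61114256 0.15472448 0.        ] [8.09218746e-05 9.90282289e-02 0.00000000e+00]
top [(-30, 13), (-26, 8), (-22, 8), (-18, 14), (-14, 28), (-10, 21), (-6, 26), (-2, 22), (2, 25), (6, 12), (10, 7), (14, 13), (18, 7), (22, 25), (26, 22), (30, 26), (130, 29), (134, 30), (138, 25), (142, 26), (146, 28), (150, 20), (154, 14)]
paddle [-0.00127518 -0.15412455  0.12190214] [-0.02116578 -0.17886623  0.10397093] [ 0.0200748  -0.12533779  0.12998003]
press proj [[320.91277662 162.94917607]] mark [[228.5660446  180.05376898]]
scene [(-30, 1), (-18, 1), (-14, 18), (-10, 12), (-6, 18), (-2, 13), (2, 20), (6, 2), (14, 3), (18, 3), (22, 47), (26, 65), (30, 18), (34, 12), (130, 25), (134, 122), (138, 36), (142, 15), (146, 18), (150, 15), (154, 11)]
paddle [ 0.00138226 -0.15627971  0.12220174] [-0.02011579 -0.17770847  0.11525272] [ 0.02034215 -0.12504777  0.12617191]
press proj [[271.08230096 248.99454033]] mark [[333.65123128 227.81137234]]
[[ 9.45448780e-01  3.25770457e-01 -4.61696035e-04]
 [ 3.25770741e-01 -9.45446975e-01  1.85502317e-03]
 [ 1.67802627e-04 -1.90423645e-03 -9.99998173e-01]]
jar C [-0.14702513  0.23410212  0.        ]
```

carry_out:
  steps: [0.085,0.348,-0.372,0.02,0,0,-0.7,0.085,0.348,-0.372,0.02,0,0,-0.7,0.085,0.348,-0.372,0.02,0,0,-0.7,0.085,0.348,-0.372,0.02,0,0,-0.7,0.085,0.348,-0.372,0.02,0,0,-0.7,0.085,0.348,-0.372,0.02,0,0,-0.7,0.085,0.348,-0.372,0.02,0,0,-0.7,0.085,0.348,-0.372,0.02,0,0,-0.7,0.085,0.514,-0.761,0.039,0,0,-1.35,0.085,0.514,-0.761,0.039,0,0,-1.35,0.085,0.514,-0.761,0.039,0,0,-1.35,0.085,0.514,-0.761,0.039,0,0,-1.35,0.085,0.514,-0.761,0.039,0,0,-1.35,0.085,0.514,-0.761,0.039,0,0,-1.35,0.085,0.514,-0.761,0.039,0,0,-1.35,0.085,0.514,-0.761,0.039,0,0,-1.35,0.085,0.514,-0.761,0.039,0,0,-1.35,0.085,0.514,-0.761,0.039,0,0,-1.35]

```text
clock: 2.35
tcp_pos: [0.4498, 0.2712, 0.2002]
orientation: [2.097, 2.339, -0.0]
force: [-1.1, -0.2, -0.0]
width: 0.0848
```

carry_out:
  steps: [0.085,0,0,0.06,0,0,0,0.085,0,0,0.12,0,0,0,0.085,0,0,0.16,0,0,0,0.085,0,0,0.188,0,0,0,0.085,0,0,0.188,0,0,0,0.085,0,0,0.188,0,0,0]

```text
clock: 3.1
tcp_pos: [0.451, 0.2722, 0.0138]
orientation: [2.096, 2.339, 0.003]
force: [0.4, 0.3, -0.7]
width: 0.0849
```

Run:
```python
from h import *
p,d=snap("scene","s1"); print(proj("scene",[.45,.2727,.03])); crop(p,260,400,110,220,5,"pics/s1.png"); print(r.observe()["tcp_pos"],r.observe()["force"])
```

```text
[[319.52544452 176.37607196]]
[0.45132417 0.27250751 0.01431931] [0.52986728 0.50489445 0.47668748]
```

View pics/s1.png

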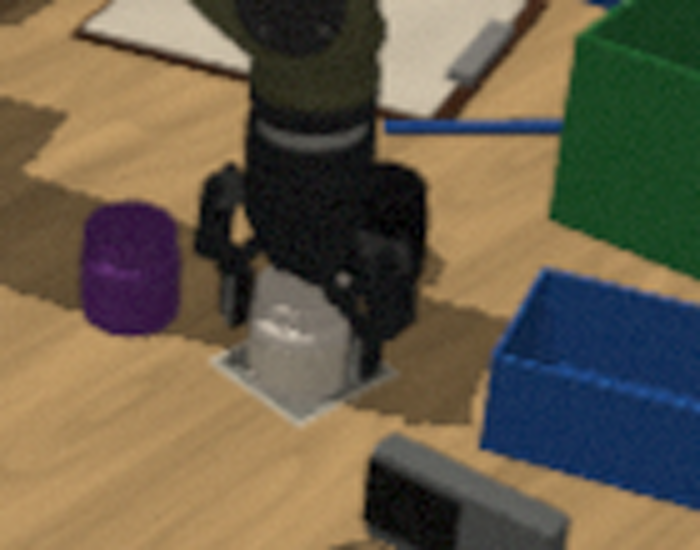

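The fingers straddle the jar at crop (300,330), clear of the purple jar. I'll close on it gently.

carry_out:
  steps: [0.058,0,0,0,0,0,0,0.058,0,0,0,0,0,0,0.058,0,0,0,0,0,0,0.058,0,0,0,0,0,0,0.058,0,0,0,0,0,0]
  force: 25

```text
clock: 3.78
tcp_pos: [0.4509, 0.2728, 0.0143]
orientation: [2.094, 2.34, 0.003]
force: [-2.0, -1.7, 6.3]
width: 0.0631
```

carry_out:
  steps: [0.058,-0.014,0.006,0,0,0,0,0.058,-0.028,0.011,0,0,0,0,0.058,-0.042,0.017,0,0,0,0,0.058,-0.055,0.022,0,0,0,0,0.058,-0.069,0.028,0,0,0,0,0.058,-0.083,0.034,0,0,0,0,0.058,-0.096,0.039,0,0,0,0,0.058,-0.11,0.045,0,0,0,0,0.058,-0.124,0.05,0,0,0,0,0.058,-0.137,0.056,0,0,0,0,0.058,-0.137,0.056,0,0,0,0,0.058,-0.137,0.056,0,0,0,0]

```text
clock: 5.28
tcp_pos: [0.5228, 0.1417, 0.0143]
orientation: [2.092, 2.338, 0.003]
force: [1.4, -3.8, 5.0]
width: 0.0631
```

Run:
```python
from h import *
p,d=snap("scene","s2"); crop(p,240,400,110,270,4,"pics/s2.png"); o=r.observe();print(o["tcp_pos"],toC(o["tcp_pos"]),o["force"],o["width"])
```

```text
[0.52281944 0.14165285 0.01428319] [-0.08914605  0.09580519  0.01428319] [ 1.02626048 -3.57344741  4.96959269] 0.06320757762520196
```

View pics/s2.png

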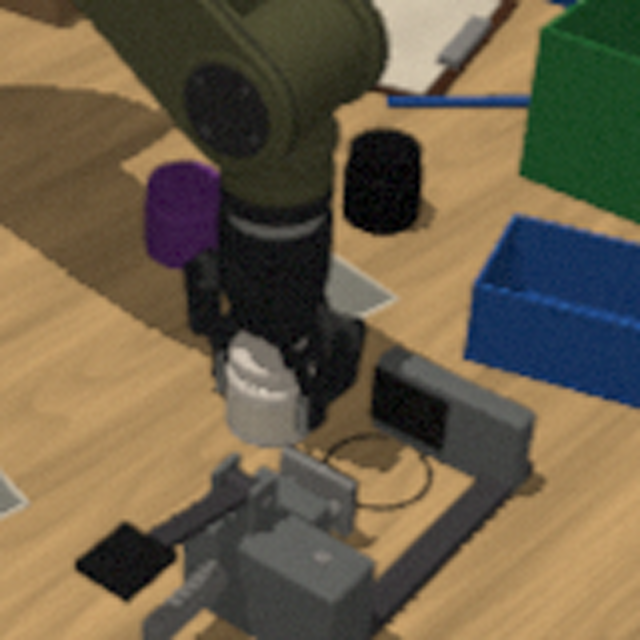

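The jar at crop (265,385) is upright between the fingers, in front of the clamp's open side. I'll slide it in.

carry_out:
  steps: [0.058,0.001,0.015,0,0,0,0,0.058,0.001,0.03,0,0,0,0,0.058,0.001,0.045,0,0,0,0,0.058,0.001,0.06,0,0,0,0,0.058,0.001,0.075,0,0,0,0,0.058,0.001,0.089,0,0,0,0,0.058,0.001,0.089,0,0,0,0,0.058,0.001,0.089,0,0,0,0]

```text
clock: 6.32
tcp_pos: [0.6114, 0.1534, 0.0143]
orientation: [2.092, 2.338, 0.007]
force: [3.4, -0.1, 5.7]
width: 0.0633
```

Run:
```python
from h import *
p,d=snap("scene","s3"); crop(p,260,400,160,290,5,"pics/s3.png"); o=r.observe();print(o["tcp_pos"],toC(o["tcp_pos"]),o["force"],o["width"])
Q=toC(cloud("scene",d)).reshape(-1,3);col=p.reshape(-1,3).astype(int)
m=(abs(Q[:,0])<.045)&(Q[:,2]>.008)&(Q[:,2]<.048)&(Q[:,1]>.05)&(Q[:,1]<.14)&(col.min(1)>110)
q=Q[m];print(len(q))
if len(q)>10:
    from scipy.optimize import least_squares
    print(least_squares(lambda c:np.hypot(q[:,0]-c[0],q[:,1]-c[1])-.032,[0,.1],loss="soft_l1",f_scale=.002).x)
```

```text
[0.61131869 0.1534291  0.01431005] [0.0001127  0.09772132 0.01431005] [4.66723189 0.00678786 5.13341227] 0.0634859181174452
95
[-0.0002036   0.10170308]
```

View pics/s3.png

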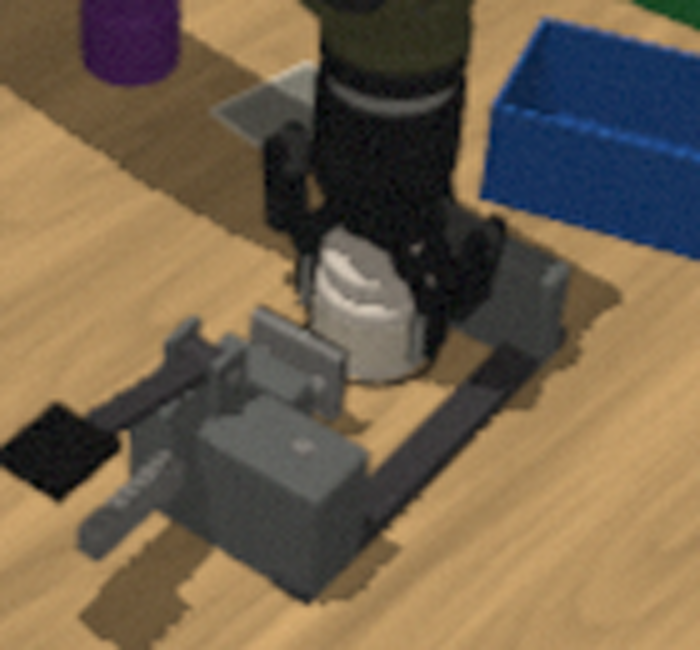

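The jar sits on the mark (crop 370,310), with its centre within about 2 mm. Now I'll release it and lift straight up.

carry_out:
  steps: [0.076,0,0,0,0,0,0,0.076,0,0,0,0,0,0,0.076,0,0,0,0,0,0,0.076,0,0,-0.02,0,0,0,0.076,0,0,-0.05,0,0,0,0.076,0,0,-0.11,0,0,0,0.076,0,0,-0.17,0,0,0,0.076,0,0,-0.19,0,0,0,0.06,0,0,-0.19,0,0,0]

```text
clock: 7.5
tcp_pos: [0.61, 0.1534, 0.2054]
orientation: [2.093, 2.339, 0.006]
force: [0.0, -0.4, 0.9]
width: 0.0607
```

carry_out:
  steps: [0,-0.06,0,0,0,0,0,0,-0.12,0,0,0,0,0,0,-0.18,0.001,0,0,0,0,0,-0.235,0.001,0,0,0,0,0,-0.255,0.001,0,0,0,0,0,-0.255,0.001,0.04,0,0,0,0,-0.255,0.001,0.063,0,0,0,0,-0.255,0.001,0.063,0,0,0]

```text
clock: 8.5
tcp_pos: [0.6353, -0.0988, 0.1345]
orientation: [-2.089, -2.336, 0.006]
force: [0.5, 0.8, -0.4]
width: -0.0002
```

```bash
cat >> h.py <<'E'
from scipy.optimize import least_squares
def report(tag):
    o=r.observe();print("tcp",o["tcp_pos"].round(4),"C",toC(o["tcp_pos"]).round(4),"F",o["force"].round(2))
    for n in ["scene","top"]:
        p,d=snap(n,n+tag); Q=toC(cloud(n,d)).reshape(-1,3);col=p.reshape(-1,3).astype(int)
        if n=="scene": crop(p,240,400,160,290,5,f"pics/{n}{tag}.png")
        else: crop(p,195,345,130,210,5,f"pics/{n}{tag}.png")
        white=(col.min(1)>100)&(np.ptp(col,axis=1)<45)
        m=(abs(Q[:,0])<.045)&(Q[:,1]>.05)&(Q[:,1]<.14)&(white)&((Q[:,2]>.06) if n=="top" else (Q[:,2]>.056))&(Q[:,2]<.075)
        q=Q[m]; print(n,"cap mid",len(q),((q.min(0)+q.max(0))/2).round(4),q.mean(0).round(4))
        m=(abs(Q[:,0])<.026)&(Q[:,2]>.025)&(Q[:,2]<.068)&(Q[:,1]>-.03)&(Q[:,1]<.16)&~white
        h,e=np.histogram(Q[m][:,1]*1000,bins=np.arange(-30,160,2)); print([(int(a),int(b)) for a,b in zip(e,h) if b])
E
python3 - <<'E'
from h import *
report("4")
E
```

```text
tcp [ 0.6353 -0.0988  0.1345] C [-0.0039 -0.1556  0.1345] F [ 0.49  0.78 -0.42]
scene cap mid 297 [0.0059 0.1052 0.0627] [0.0025 0.0966 0.0648]
[(-16, 3), (-14, 11), (-12, 8), (-10, 7), (-8, 5), (-6, 8), (-4, 10), (-2, 9), (0, 10), (2, 12), (4, 6), (6, 4), (8, 1), (14, 1), (16, 1), (18, 1), (20, 4), (22, 5), (24, 39), (26, 48), (28, 17), (30, 8), (32, 5), (34, 11), (36, 4), (72, 1), (112, 1), (116, 1), (118, 1), (120, 1), (124, 1), (128, 3), (130, 1), (132, 9), (134, 29), (136, 24), (138, 19), (140, 11), (142, 11), (144, 11), (146, 4), (148, 9), (150, 7), (152, 12), (154, 4), (156, 2)]
top cap mid 382 [0.0068 0.1049 0.067 ] [-0.0003  0.102   0.0657]
[(-30, 7), (-28, 4), (-26, 2), (-24, 3), (-22, 3), (-18, 4), (-16, 13), (-14, 13), (-12, 15), (-10, 13), (-8, 12), (-6, 14), (-4, 15), (-2, 13), (0, 11), (2, 14), (4, 12), (6, 5), (8, 7), (10, 3), (12, 4), (14, 7), (16, 6), (18, 1), (20, 7), (22, 8), (24, 8), (26, 4), (28, 2), (30, 7), (32, 13), (120, 1), (130, 2), (132, 28), (134, 13), (136, 1), (154, 7), (156, 2)]
```

View pics/scene4.png

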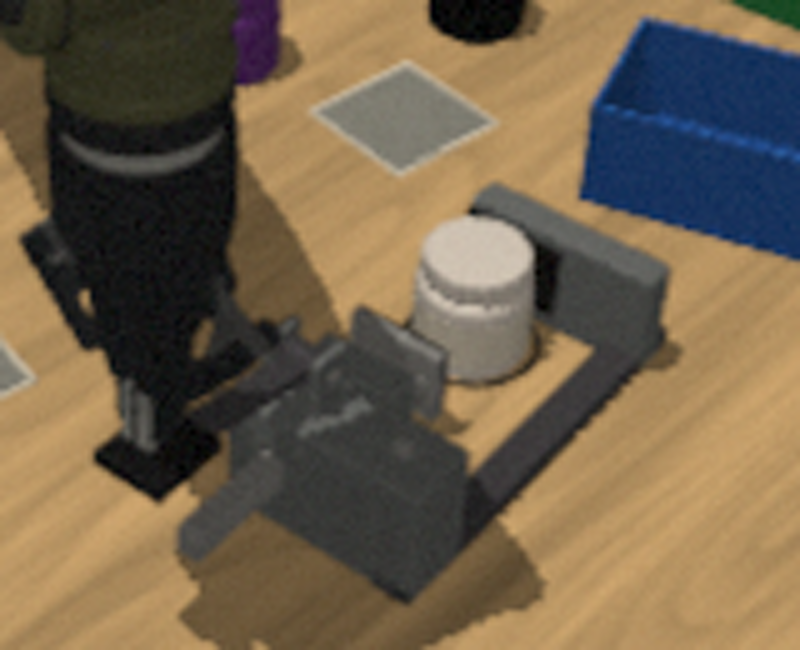

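View pics/top4.png

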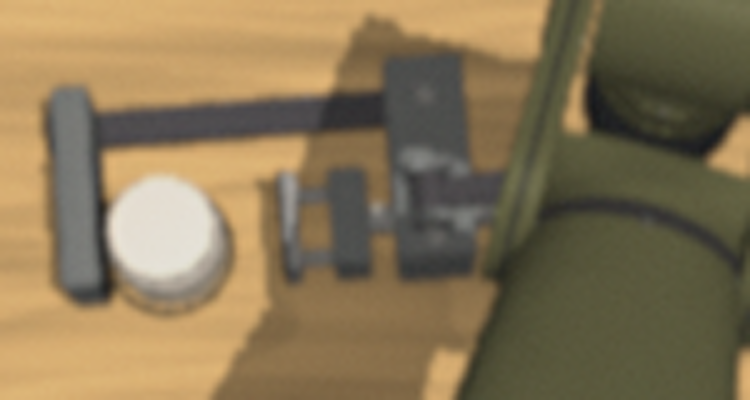

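The jar stands upright on the ring at the stop (scene crop 475,300). The closed fingers are just above the paddle (155,460). The pad gap is about 35 mm, so one full stroke is safe.

carry_out:
  steps: [0,0,0.003,0.008,0,0,0,0,0,0.003,0.018,0,0,0,0,0,0.003,0.028,0,0,0,0,0,0.003,0.038,0,0,0,0,0,0.003,0.048,0,0,0,0,0,0.003,0.05,0,0,0,0,0,0.003,0.05,0,0,0]

```text
clock: 9.48
tcp_pos: [0.6421, -0.1004, 0.0903]
orientation: [2.093, 2.339, 0.001]
force: [2.2, -3.4, 3.3]
width: 0.0001
```

Run:
```python
from h import *
report("5")
```

```text
tcp [ 0.6421 -0.1004  0.0903] C [ 0.0027 -0.1579  0.0903] F [ 2.19 -3.35  3.35]
scene cap mid 299 [0.0006 0.0938 0.0629] [0.0023 0.0956 0.0647]
[(-6, 4), (-4, 1), (-2, 5), (0, 4), (2, 12), (4, 46), (6, 40), (8, 14), (10, 11), (12, 11), (14, 13), (16, 9), (18, 16), (20, 10), (22, 10), (24, 11), (26, 3), (38, 2), (40, 1), (42, 5), (44, 45), (46, 39), (48, 3), (50, 8), (52, 9), (54, 4), (74, 2), (114, 1), (116, 1), (118, 1), (126, 2), (128, 1), (130, 2), (132, 7), (134, 25), (136, 36), (138, 21), (140, 5), (142, 6), (144, 13), (146, 8), (148, 8), (150, 6), (152, 15), (154, 5), (156, 4)]
top cap mid 379 [0.0066 0.0951 0.0664] [0.0002 0.1024 0.0657]
[(-30, 7), (-28, 4), (-26, 2), (-24, 6), (-22, 6), (-20, 2), (-18, 4), (-16, 6), (-14, 3), (-12, 3), (-10, 6), (-8, 5), (-6, 2), (-4, 5), (-2, 5), (0, 4), (2, 10), (4, 13), (6, 10), (8, 11), (10, 7), (12, 7), (14, 3), (16, 6), (18, 2), (20, 1), (22, 2), (24, 10), (26, 5), (28, 3), (32, 1), (38, 1), (42, 1), (50, 6), (52, 7), (130, 5), (132, 26), (134, 14), (136, 1), (154, 9), (156, 2)]
```

View pics/top5.png

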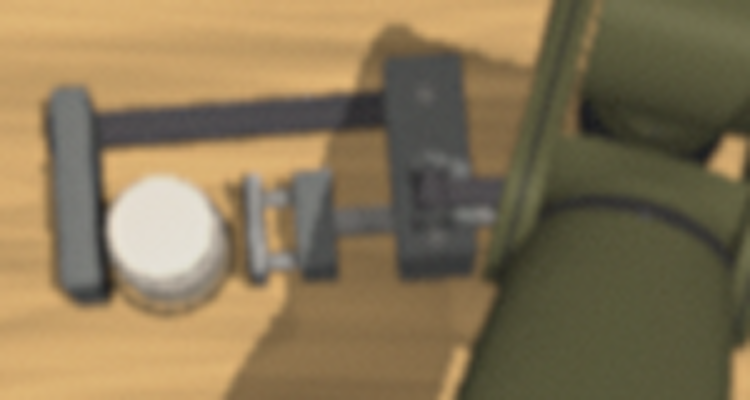

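The first stroke went well: the pad moved about 19 mm and now stands about 16 mm from the jar. A second full stroke can press the pad in by at most about 5 mm, so it is safe.

carry_out:
  steps: [0,0,-0.001,-0.02,0,0,0,0,0,-0.002,-0.04,0,0,0,0,0,-0.002,-0.052,0,0,0,0,0,-0.002,-0.052,0,0,0,0,0,-0.002,-0.052,0,0,0,0,0,-0.002,-0.04,0,0,0,0,0,-0.002,-0.03,0,0,0,0,0,-0.002,-0.02,0,0,0,0,0,-0.002,-0.01,0,0,0,0,0,-0.002,0,0,0,0,0,0,-0.002,0.001,0,0,0,0,0,-0.002,0.001,0,0,0]

```text
clock: 11.08
tcp_pos: [0.6394, -0.1004, 0.0883]
orientation: [2.094, 2.341, -0.001]
force: [1.8, -4.1, 2.5]
width: -0.0006
```

Run:
```python
from h import *
report("6")
```

```text
tcp [ 0.6394 -0.1004  0.0883] C [-1.000e-04 -1.577e-01  8.830e-02] F [ 1.76 -4.09  2.51]
scene cap mid 325 [0.0008 0.0996 0.0628] [0.002  0.0949 0.0642]
[(-10, 1), (-8, 2), (-6, 3), (-4, 1), (-2, 5), (0, 6), (2, 4), (4, 4), (6, 4), (8, 5), (10, 4), (12, 4), (14, 5), (16, 1), (18, 5), (20, 39), (22, 86), (24, 21), (26, 11), (28, 11), (30, 13), (32, 10), (34, 10), (36, 15), (38, 5), (40, 11), (42, 6), (44, 3), (46, 1), (50, 1), (52, 1), (54, 2), (56, 1), (58, 22), (60, 37), (62, 21), (64, 3), (66, 11), (68, 5), (70, 1), (76, 1), (78, 1), (80, 1), (114, 1), (116, 1), (118, 1), (126, 1), (130, 2), (132, 8), (134, 24), (136, 25), (138, 16), (140, 15), (142, 8), (144, 7), (146, 10), (148, 7), (150, 11), (152, 10), (154, 7), (156, 1)]
top cap mid 387 [0.0068 0.0992 0.0665] [-0.0004  0.1024  0.0654]
[(-30, 8), (-28, 4), (-26, 2), (-24, 6), (-22, 6), (-20, 2), (-18, 4), (-16, 6), (-14, 3), (-12, 3), (-10, 6), (-8, 5), (-6, 2), (-4, 5), (-2, 6), (0, 3), (2, 3), (4, 6), (6, 4), (8, 2), (10, 5), (12, 2), (16, 1), (18, 2), (20, 9), (38, 1), (40, 7), (42, 3), (46, 1), (48, 1), (50, 1), (54, 1), (58, 1), (66, 12), (68, 1), (70, 1), (126, 1), (130, 1), (132, 22), (134, 18), (136, 1), (154, 6), (156, 4)]
```

View pics/top6.png

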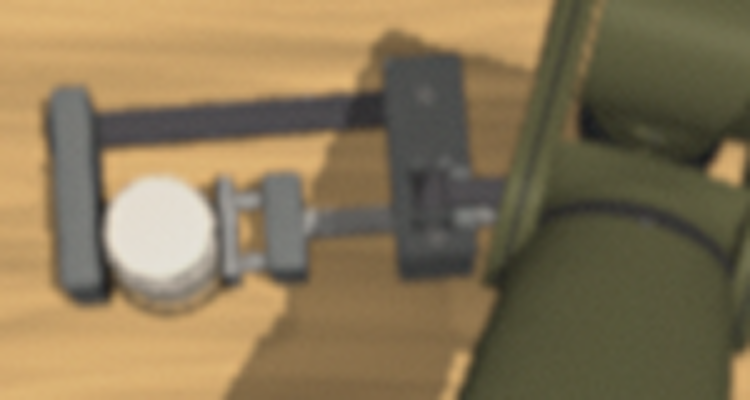

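View pics/scene6.png

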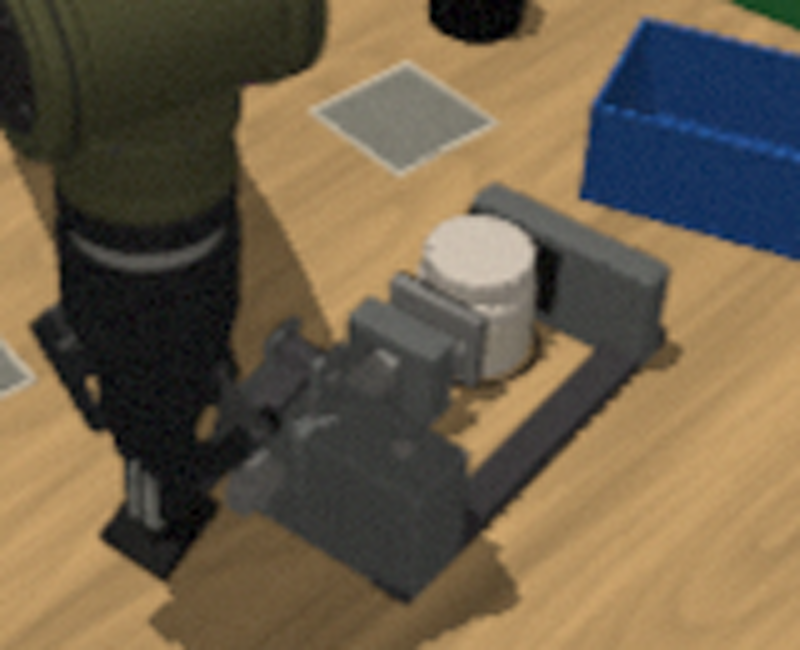

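```bash
cat >> h.py <<'E'
def meas(tag,n="scene"):
    a=np.load(f"{n}{tag}.npz");Q=toC(cloud(n,a["d"])).reshape(-1,3);col=a["p"].reshape(-1,3).astype(int)
    white=(col.min(1)>100)&(np.ptp(col,axis=1)<45)
    m=(abs(Q[:,0])<.026)&(Q[:,2]>.02)&(Q[:,2]<.0575)&(Q[:,1]>-.03)&(Q[:,1]<.075)&~white
    y=Q[m][:,1]*1000; out=[]
    h,e=np.histogram(y,bins=np.arange(-30,76,1)); hs=np.convolve(h,np.ones(6),"same")
    # two best peaks >=25 apart
    i=np.argmax(hs);c=[e[i]+.5]
    hs2=hs.copy();hs2[max(0,i-20):i+20]=0;c.append(e[np.argmax(hs2)]+.5)
    for k in sorted(c):
        for _ in range(8): 
            s=y[abs(y-k)<4];k=s.mean()
        out.append((round(float(k),2),len(s)))
    return out
E
python3 - <<'E'
from h import *
for t in "0456":print(t,meas(t))
E
```

```text
0 [(-12.69, 4), (26.16, 108)]
4 [(-12.29, 6), (26.37, 105)]
5 [(5.41, 77), (45.77, 94)]
6 [(22.56, 137), (60.9, 84)]
```

The pad has met the jar (top crop 228,230). Two estimates, the head-to-pad gap and the travel bookkeeping, both put it about 2 mm in. It needs about 6 mm more, so I'll let the lever fully up and press part of a third stroke.

carry_out:
  steps: [0,0,0,-0.02,0,0,0,0,0,0,-0.04,0,0,0,0,0,0,-0.052,0,0,0,0,0,0,-0.052,0,0,0,0,0,0,-0.052,0,0,0,0,0,0,-0.044,0,0,0,0,0,0,-0.038,0,0,0,0,0,0,-0.033,0,0,0,0,0,0,-0.028,0,0,0,0,0,0,-0.028,0,0,0,0,0,0,-0.028,0,0,0]

```text
clock: 12.55
tcp_pos: [0.6395, -0.1006, 0.1168]
orientation: [2.094, 2.34, -0.0]
force: [0.2, -3.8, 4.7]
width: -0.0
```

Run:
```python
from h import *
report("7");print(meas("7"))
```

```text
tcp [ 0.6395 -0.1006  0.1168] C [ 0.     -0.1579  0.1168] F [ 0.21 -3.81  4.67]
scene cap mid 328 [0.0013 0.0989 0.0626] [0.0021 0.0941 0.0642]
[(-8, 3), (-6, 4), (-4, 4), (-2, 1), (0, 4), (2, 7), (4, 5), (6, 5), (8, 2), (10, 2), (12, 6), (14, 5), (16, 4), (18, 5), (20, 7), (22, 32), (24, 76), (26, 38), (28, 10), (30, 12), (32, 9), (34, 8), (36, 13), (38, 9), (40, 13), (42, 7), (44, 6), (46, 2), (54, 2), (56, 1), (58, 19), (60, 38), (62, 13), (64, 2), (66, 8), (68, 9), (70, 1), (76, 1), (78, 3), (80, 1), (114, 1), (118, 2), (124, 1), (132, 11), (134, 24), (136, 24), (138, 23), (140, 10), (142, 12), (144, 11), (146, 6), (148, 8), (150, 8), (152, 10), (154, 7), (156, 3)]
top cap mid 381 [0.0075 0.0993 0.0662] [0.     0.1029 0.0656]
[(-30, 8), (-28, 4), (-26, 2), (-24, 6), (-22, 6), (-20, 2), (-18, 4), (-16, 6), (-14, 3), (-12, 3), (-10, 6), (-8, 5), (-6, 2), (-4, 4), (-2, 6), (0, 3), (2, 3), (4, 6), (6, 5), (8, 2), (10, 5), (12, 6), (14, 3), (16, 3), (18, 5), (20, 3), (22, 11), (24, 1), (38, 1), (42, 4), (44, 6), (46, 2), (48, 1), (66, 11), (68, 1), (70, 2), (84, 1), (126, 1), (130, 1), (132, 23), (134, 17), (136, 2), (152, 1), (154, 8), (156, 3)]
[(24.94, 135), (60.81, 75)]
```

Pad is about 4.5 mm in (gap 35.9 against 40.4 fully out). It needs 3.5 mm more, which is about 8 mm at the paddle.

carry_out:
  steps: [0,0,0,0.003,0,0,0,0,0,0,0.006,0,0,0,0,0,0,0.0085,0,0,0,0,0,0,0.0085,0,0,0,0,0,0,0.0085,0,0,0]

```text
clock: 13.28
tcp_pos: [0.6397, -0.1011, 0.1089]
orientation: [2.093, 2.339, -0.001]
force: [-1.2, -6.8, 6.6]
width: -0.0003
```

Run:
```python
from h import *
report("8");print(meas("8"))
p,d=snap("scene","scene9");print(meas("9"))
```

```text
tcp [ 0.6397 -0.1011  0.1089] C [ 0.0002 -0.1584  0.1089] F [-1.21 -6.8   6.57]
scene cap mid 319 [0.0001 0.0993 0.0629] [0.002  0.0948 0.0642]
[(-12, 1), (-8, 1), (-6, 4), (-4, 4), (-2, 6), (0, 4), (2, 3), (4, 6), (6, 6), (10, 4), (12, 7), (14, 3), (16, 5), (18, 4), (20, 2), (22, 5), (24, 8), (26, 51), (28, 70), (30, 22), (32, 17), (34, 10), (36, 12), (38, 3), (40, 14), (42, 13), (44, 11), (46, 3), (48, 8), (50, 3), (56, 1), (58, 10), (60, 29), (62, 16), (64, 3), (66, 7), (68, 6), (70, 3), (76, 1), (78, 2), (80, 1), (116, 1), (120, 1), (126, 1), (130, 1), (132, 11), (134, 23), (136, 25), (138, 14), (140, 12), (142, 10), (144, 11), (146, 8), (148, 3), (150, 15), (152, 7), (154, 7), (156, 2)]
top cap mid 379 [0.0074 0.0994 0.0672] [-0.0003  0.1036  0.0654]
[(-30, 7), (-28, 3), (-26, 3), (-24, 6), (-22, 6), (-20, 2), (-18, 4), (-16, 6), (-14, 3), (-12, 3), (-10, 6), (-8, 5), (-6, 2), (-4, 5), (-2, 6), (0, 3), (2, 3), (4, 6), (6, 5), (8, 3), (10, 4), (12, 6), (14, 3), (16, 3), (18, 2), (22, 1), (24, 11), (26, 2), (44, 1), (46, 9), (48, 3), (50, 2), (54, 1), (58, 1), (66, 11), (68, 1), (70, 2), (74, 1), (84, 1), (126, 1), (130, 3), (132, 25), (134, 15), (152, 1), (154, 6), (156, 3)]
[(28.19, 139), (61.1, 56)]
[(28.33, 135), (61.12, 54)]
```

View pics/top8.png

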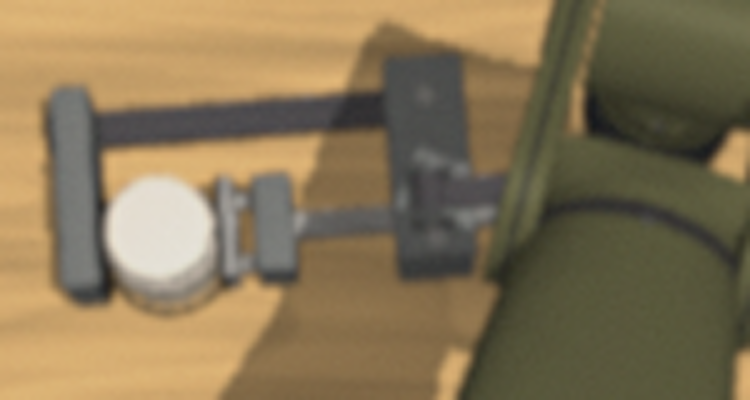

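View pics/scene8.png

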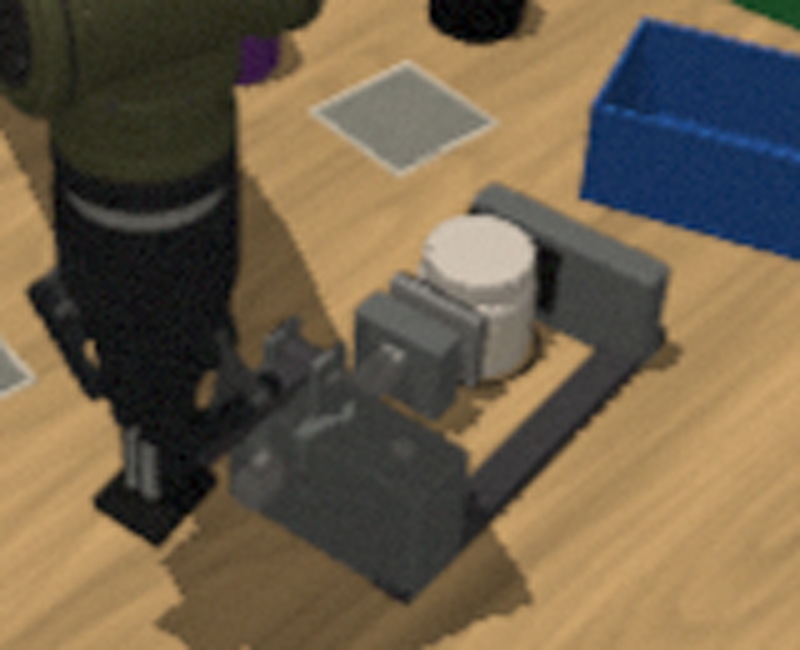

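Pad is about 7.6 mm in (gap method 7.5, head travel 7.7), halfway. In the top crop the jar at (160,235) sits between pad and stop. Last, a short hold to check for drift, plus a check of the bystanders.

carry_out:
  steps: [0,0,0,0.0005,0,0,0,0,0,0,0.0005,0,0,0,0,0,0,0.0005,0,0,0,0,0,0,0.0005,0,0,0,0,0,0,0.0005,0,0,0,0,0,0,0.0005,0,0,0]

```text
clock: 14.18
tcp_pos: [0.6397, -0.1011, 0.1086]
orientation: [2.093, 2.339, -0.001]
force: [-0.5, -6.5, 7.9]
width: -0.0001
```

Run:
```python
from h import *
snap("scene","scene10");print(meas("10")); o=r.observe();print(o["clock"],o["tcp_pos"],o["force"])
p,d=snap("top","top10")
a=np.load("scene0.npz")["p"];b=np.load("scene10.npz")["p"]
for n,(x0,x1,y0,y1) in dict(bottle=(205,250,205,246),carton=(85,155,255,300),bin=(355,420,165,210)).items():
    print(n,cv2.phaseCorrelate(cv2.cvtColor(a[y0:y1,x0:x1],6).astype(np.float64),cv2.cvtColor(b[y0:y1,x0:x1],6).astype(np.float64)))
cv2.imwrite("pics/s10.png",b[:,:,::-1])
```

```text
[(28.43, 137), (61.2, 59)]
14.225 [ 0.63969789 -0.10105974  0.1085603 ] [-1.39091497 -5.97099088  6.932517  ]
bottle ((0.6072473969905978, 0.47703773189705245), 0.6592388689641174)
carton ((-0.3008306034544006, 0.5046197384077615), 0.5482568787348927)
bin ((0.03926189419556181, 0.5665813186948938), 0.9816862467305429)
```

View pics/s10.png

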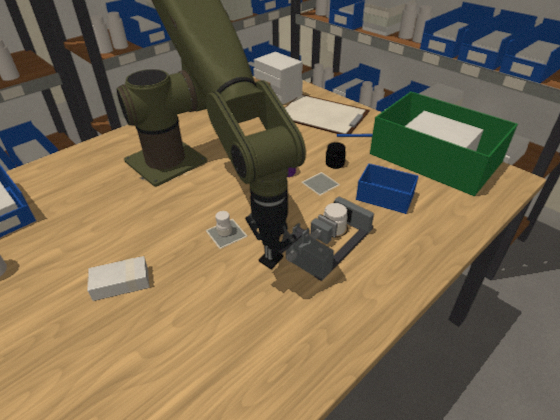

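The hold is steady. The bottle (224,224), carton (118,277) and bin (388,187) stand where they began; the sub-pixel shifts come from windowing and changed shadows. Handing in.

```bash
python3 -c "
from bench import job
print(job.sign_off())"
```

```text
the job is handed in; nothing more can be done
None
```

I slid the white jar along the bench onto the ring mark and let go of it. I then pumped the lever two full strokes and part of a third. The job was handed in with the lever held down and the jar gripped against the stop. The clock read about 14 s, well inside the 61 s limit.

**Pad:** it is pressed in about 7.6–7.9 mm of the 8 mm aimed for. The head-to-pad gap gave 7.6 mm and the head's travel 7.9 mm. The last head reading came within about 0.2 mm of the readings before it, and I had added 0.5 mm of press in between.

**Force:** the fingers press the paddle with about 7 N down and also carry about 6 N sideways.

**Jar:** it stands upright. The side fit before release put its centre within about 2 mm of the mark. The later cap-centre readings varied by several mm because of the viewing angle, so I did not rely on them.

**Bystanders:** the bottle, carton and bin look unmoved. The image comparison gave shifts of under 1 pixel, with low confidence for the bottle and carton.

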